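Rock a locating block out of its slot

ROBOT

A 6-joint arm with a two-finger parallel gripper is mounted at the origin on a cart in front of the work surface, level with it; the furniture and walls round the work are solid. World frame = base frame: x ahead of the robot, y to its left, z up, the work surface at z = 0. Lengths are in m, angles in rad, forces in N, time in s.
With the tool pointing down it reaches from about 0.35 to 0.85 m from the base axis. Payload 8.1 kg.
Tool frame: the origin (TCP) lies on the centre line of the jaws, within the pads' length; the fingertips stand robot.tip_extent ahead of it and the grasp point (between the pads) lies 11 mm behind it (robot.tip_extent is the distance from the TCP to the fingertips, in m); y points along the fingers, z is the direction in which the jaws open and shut, and the axes are right-handed (so a half turn about y gives the same grasp; the last joint's range is limited). The gripper opens to 93 mm and grips with 3 to 60 N. Pads are 15 mm wide; open, the fingers measure 128 mm over their backs; the gripper's body (75 mm by 188 mm) begins 65 mm behind the grasp point.
Start: joints at [1.064, 0.13, 1.488, -0, 1.523, -0.085], TCP at [0.246, 0.547, 0.227] pointing down, gripper open.
Joint ranges: [-2.96, 2.96], [-0.89, 2.26], [0.02, 2.5], [-1.34, 4.48], [0, 2.73], [-2.66, 2.66]. Speed limits (rad/s): [2.39, 2.39, 2.79, 3.14, 3.14, 3.14].

INTERFACE

Orientations are given as a rotation vector (axis times angle).
In Python, from plant import monitor, optics, robot gives the robot as it stands.
- The arm moves only by the shell command python3 -m inch 'ROWS' [OPENING] [FORCE]. ROWS is JSON, a list that holds one entry, the list of rows, each a list of 6 numbers: the shift along the tool's x, y, z in mm, then the turn, a rotation vector about the tool's x, y, z in rad. A call has 1 to 8 rows; each row shifts and turns the commanded pose from where the row before left it, along the tool's axes as they then stand; what a row does not reach is not made up. A row lasts 1/8 s, in which the tool goes at most 62.5 mm and 10.7 degrees, less where a joint would pass 70% of its speed; a pose out of reach is approached as far as the arm can. A call is refused whole if a number of a shift passes 62.5 or a number of a turn 0.188, either way. A call with a gripper value outside its range is refused whole. OPENING is the finger opening in mm, from 0 to 93, set as the call begins (- or left out, the last holds). The fingers move at their own pace and stop on an object; FORCE is the grip in N (left out, the last holds). Time passes only in rows, so rows that do not move let the fingers close. It gives the time, the measured TCP pose, the force and the opening at its end, in the units of the state.
- monitor.read_state(): the state, without advancing time (a new reading comes with each control period).
- optics.read_camera(name): name is "side" or "top" or "wrist"; returns a dict with "image" (400x640x3 uint8, blue, green, red), "fx", "fy", "cx", "cy" (pixels), "rvec" (rotation vector, rad) and "tvec" (3), from world to camera coordinates, as OpenCV has them. Camera axes: x right, y down, z forward; pixel columns grow to the right and rows downward; lengths in m; the calibration is good to about 2 mm. The wrist camera is an equidistant fisheye: a pixel r from the principal point sees the ray r / f radians off the axis. A picture is of the moment at which its call begins. There is no depth.
- robot.close_job(): hands the job in, once; it reports no verdict.
The state is a dict: "t": time; "q": joint angles; "dq": joint speeds; "joint_torque": joint torques, N m; "tool_pos": TCP position; "orientation": TCP orientation; "force": force on the tool from outside, world axes, zero at the start; "wrist_torque": the same for the moment, N m; "opening": finger opening in m.
Only numpy, scipy, OpenCV 4.12 (cv2) and the standard library are available. Lean on these libraries where they do the work, as an engineer would, in place of code of your own. Each camera call takes 0.05 s, during which the arm holds its last target.

TASK

Turn the fixture's clamp knob anticlockwise to its end stop so that its tongue is out of the way. Then take the locating block by its handle and rock it side to side, towards the knob and away from it, until both cheeks have given way and it comes free. Finish holding the block upright and still over its slot, its foot just clear above the cheeks by about a finger's breadth or two: the program ends while holding it, do not put it down. Leave the other things on the table where they are.

Things in the scene. Friction and masses are not known exactly. Their poses are not given: they have to be found in the camera images.
- fixture: Bench fixture, fixed to the table: plywood base plate 120 (x) x 205 (y) x 12 mm. Origin: centre of its underside, on the table. z is up; y runs from the clamp knob (at y = -60 mm) to the locating block (at y = +45 mm), both at x = 0.
- slot_top (a point): Fixed point over the middle of the block's slot (fixture x = 0, y = 45, z = 60 mm), level with the tops of the two grey cheeks that slide along y over the slot's wooden sides (cheeks z 42 to 60 mm; nothing else of the slot is higher). Slot: 35 mm wide along y, 44 mm along x, floor at z = 12, rim at 41.5 mm.
- block_grip (a point): Centre of the handle of the loose aluminium locating block (112 to 224 g). Handle 36 (x) x 26 (y) x 36 mm high, best grasped across its 26 mm; top 18 mm above, underside 18 mm below this point. Axes as the fixture's while it sits upright in the slot. The axis about which it rocks in the slot runs along x, 68 mm below this point.
- block_foot (a point): Centre of the underside of the block's foot, 84 mm below the handle's centre; fixture z = 12 mm while seated. The foot is a lying cylinder of 32 mm diameter, 38 mm long along x; above it a neck 30 (x) x 14 (y) mm leads up to the handle. Whole block 102 mm high.
- block: The block itself; origin as block_foot. Its foot is wider than the gap between the cheeks (17 mm at first), so it cannot be pulled straight out. Rocked about 22 degrees (0.38 rad) towards the knob and as far away from it, its neck pushes both cheeks back far enough; more than 27 degrees meets the cheeks' stops.
- clamp_grip (a point): On the clamp knob's upright axis, 88 mm above the table, in its grip: a black bar 12 mm thick, 46 mm long, 71 to 101 mm above the table. Below it (62 to 70 mm) a steel tongue 18 mm wide reaches 95 mm out from the axis, along the bar. The point's y axis points along the tongue.
- clamp (a joint): Angle of the clamp knob (rad). At 0 bar and tongue lie along the fixture's +y and the tongue's tip keeps the block's neck from rocking towards the knob. Grows anticlockwise seen from above, to the end stop at 1.40, where the tongue is clear. Starts between 0 and 0.12; friction 0.08 N m, stays where it is left.
- cheek_near (a joint): How far the cheek on the knob's side of the block is pushed back (m), towards the fixture's -y: 0 (inner edge 8.5 mm from the slot's middle) to 0.014. Starts at 0 to 0.002. Stiff (about 9 N), stays where it is pushed. The foot passes once both cheeks are back by 8.5 mm.
- cheek_far (a joint): The same for the cheek on the other side of the block, pushed back towards the fixture's +y.
- burnisher_mid (a point): Bystander, centre of a black burnisher handle, 100x18x18, lying (sizes in mm): not to be moved.
- tape_small_mid (a point): Bystander, centre of a small roll of white tape, 62 across, 19 high (sizes in mm): not to be moved.
- tape_big_mid (a point): Bystander, centre of a roll of masking tape, 104 across, 25 high (sizes in mm): not to be moved.
- jar_side_mid (a point): Bystander, centre of a paint jar, 67 across, 96 high (sizes in mm): not to be moved.
Things that resemble listed ones, but are neither listed nor needed, are in the scene too. What is shaped like the block but green is not meant.

How it is judged:
On the way, in this order (a step that is already met when the one before it is completed fails the run):
1. the clamp knob is turned to its end stop (value of joint clamp above 1.3 rad), for 0.2 s.
2. rocking has pushed both cheeks back (value of joint each of cheek_near, cheek_far above 0.005 m), for 0.1 s.
At the end, for the whole second after the job is handed in: The knob is still at its stop (above 1.25 rad); the block hangs in the gripper alone, at rest, upright within 15 degrees, touching nothing of the fixture, its foot's underside 2 to 65 mm above the top of the cheeks (62 to 125 mm above the table) and within 40 mm sideways of the middle of the slot (value of joint clamp above 1.25 rad and z of block_foot in the frame of fixture between 0.062 and 0.125 m and horizontal distance between block_foot and slot_top below 0.04 m and angle between block_grip's own z axis and vertical below 0.26 rad and contact force between the fingers and block above 1 N and contact force between block and fixture below 0.1 N and linear speed of block below 0.03 m/s); the arm keeps its last pose, push and grip.
It fails at once if one of the other things is moved more than 30 mm (distance of any of burnisher_mid, tape_small_mid, tape_big_mid, jar_side_mid from where it was at the start of the episode above 0.03 m).
It also fails if it takes over 48 s, if anything falls off the work surface, if the arm or the gripper's body presses on something with over 40 N, if the wrist force passes 120 N, or if a joint passes its speed limit or range.

## Working session

There is one attempt and no reset: what is moved stays moved. The work goes in short steps, Python scripts to look and compute and a shell command to move; the robot and the scene stay as the last step left them, time stands still between calls to the robot, and variables do not carry over. Pictures are saved under pics/ and viewed, and the job is handed in when it is done.

```bash
mkdir -p pics; ls; python3 - <<'E'
from plant import monitor, optics, robot
import cv2
print(monitor.read_state()); print(robot.tip_extent)
for n in("side","top","wrist"):
    c=optics.read_camera(n); cv2.imwrite(f"pics/{n}0.png",c["image"]); print(n,{k:v for k,v in c.items() if k!="image"})
E
```

```text
pics
{'t': 0.0, 'q': array([ 1.06358081e+00,  1.31166316e-01,  1.48924256e+00, -9.17566484e-06,
        1.52297495e+00, -8.53957653e-02]), 'dq': array([ 1.16798257e-03,  7.19485190e-04,  6.45069651e-04, -5.49295319e-05,
       -2.48121833e-03, -1.59746681e-03]), 'joint_torque': array([ 3.14418918e-03, -5.59844720e+01, -4.91756380e+01,  7.69795803e-02,
        3.52169399e-02, -1.51400391e-04]), 'tool_pos': array([0.24537357, 0.54694879, 0.22560451]), 'orientation': array([-1.54707856,  0.33133574, -0.33052286]), 'force': array([0.41545133, 0.38567139, 0.2915008 ]), 'wrist_torque': array([-0.02336981, -0.02986168,  0.04572669]), 'opening': 0.09327573931638454}
0.008
side {'fx': 443.4683283144114, 'fy': 443.4683283144114, 'cx': 311.58815512110516, 'cy': 202.43554070061367, 'rvec': array([ 2.12357157, -0.49348552,  0.26208874]), 'tvec': array([-0.59793511,  0.08384347,  0.88475961])}
top {'fx': 417.31057927684463, 'fy': 417.31057927684463, 'cx': 317.7633478495778, 'cy': 198.48120837968276, 'rvec': array([ 2.20109629, -2.13949194,  0.1421811 ]), 'tvec': array([-0.28953436,  0.56248817,  0.85626856])}
wrist {'fx': 309.70691628693146, 'fy': 309.70691628693146, 'cx': 318.4251654526251, 'cy': 199.27404986141806, 'rvec': array([-2.41420536, -1.56243012, -0.23902234]), 'tvec': array([-0.59998206, -0.03509493,  0.3920994 ])}
```

View pics/side0.png

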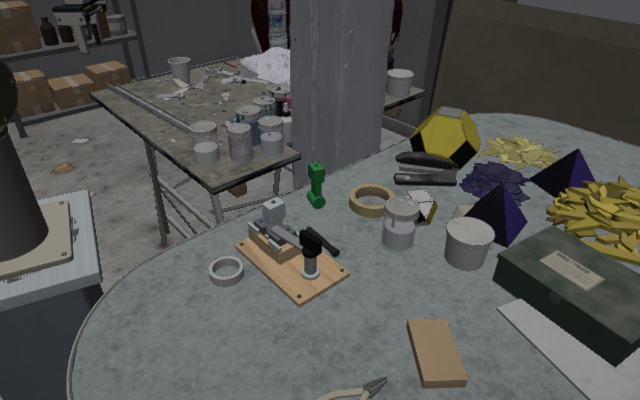

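View pics/top0.png

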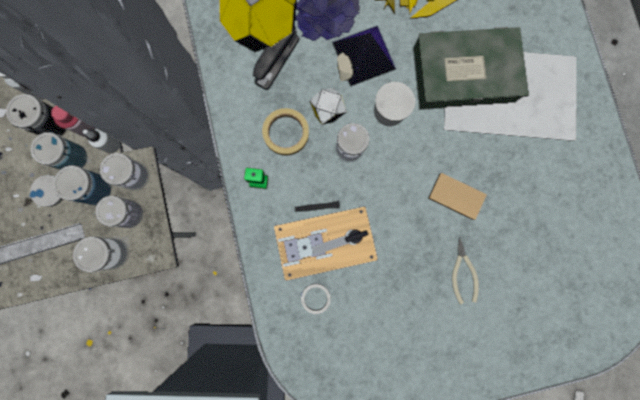

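View pics/wrist0.png

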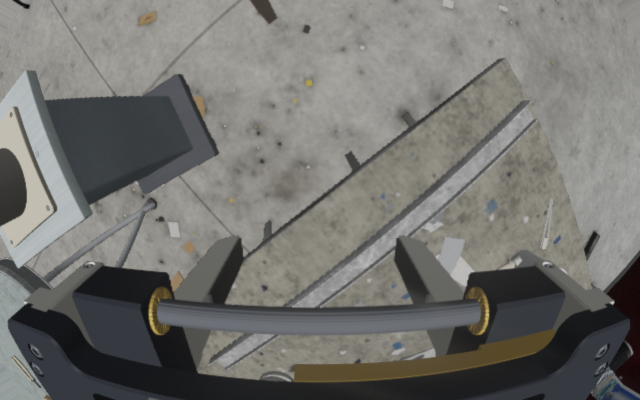

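The top view shows the fixture's base at about (275–378, 208–278), the knob at (355,237) and the grey block at (305,247). Candidates for the block are the grey one in the fixture at top (305,247) / side (272,212), and the green one at top (256,178) / side (316,185), which is not meant. The knob is the black bar at top (355,237); the black burnisher at (318,206) could be mistaken for it. I'll check both in close crops.

```bash
python3 - <<'E'
import cv2
t=cv2.imread("pics/top0.png")[190:320,260:400]; cv2.imwrite("pics/topc.png",cv2.resize(t,None,fx=5.5,fy=4.6*5.5/4.6*0.82,interpolation=2) if 0 else cv2.resize(t,None,fx=4.5,fy=4.5,interpolation=2))
s=cv2.imread("pics/side0.png")[180:310,220:360]; cv2.imwrite("pics/sidec.png",cv2.resize(s,None,fx=4.5,fy=4.5,interpolation=2))
E
```

```text
(no output)
```

View pics/topc.png

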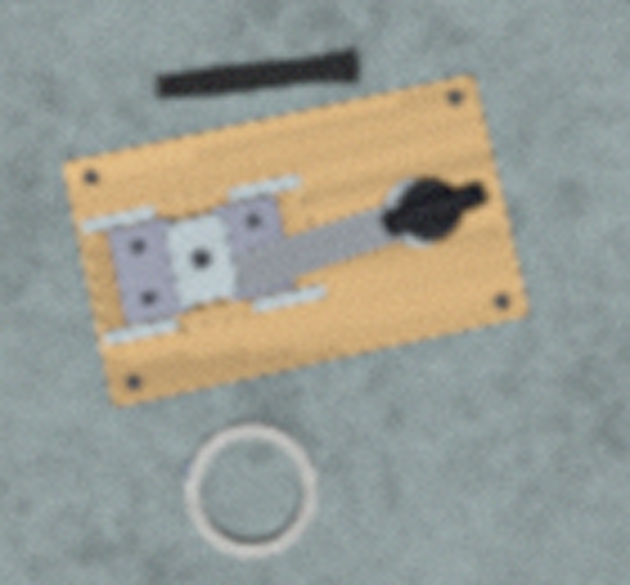

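View pics/sidec.png

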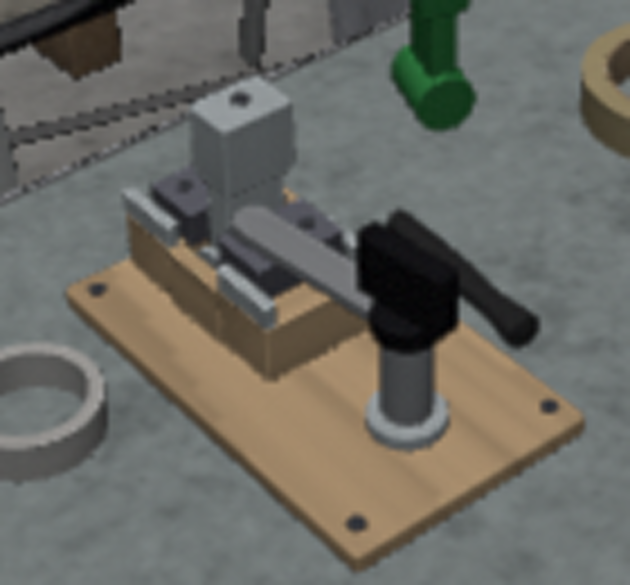

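The top crop shows the plate corners at (66,160), (472,76), (527,314), (115,405), the block-top dot at (201,259) and the knob at (431,210). The side crop shows the grey block seated between the cheeks, with the tongue reaching to its neck. The black rod behind is the burnisher, and the green block is separate.

```bash
cat > h.py <<'E'
import numpy as np, cv2
from scipy.spatial.transform import Rotation as R
from scipy.optimize import least_squares
def proj(c,P):
    return cv2.projectPoints(np.array(P,float),c["rvec"],c["tvec"],np.array([[c["fx"],0,c["cx"]],[0,c["fy"],c["cy"]],[0,0,1]]),None)[0][:,0]
def ray(c,uv,z):
    Rm=cv2.Rodrigues(c["rvec"])[0]; o=-Rm.T@c["tvec"]; d=Rm.T@np.array([(uv[0]-c["cx"])/c["fx"],(uv[1]-c["cy"])/c["fy"],1])
    return o+d*(z-o[2])/d[2]
def full(u,o,s=4.5): return (np.array(u)+.5)/s-.5+np.array(o)
E
python3 - <<'E'
from h import *
from plant import optics
T=optics.read_camera("top");S=optics.read_camera("side")
for n,u,z in [("c",(66,160),.012),("c",(472,76),.012),("c",(527,314),.012),("c",(115,405),.012),("blk",(201,259),.114),("knob",(431,210),.101),("barA",(388,224),.101),("barB",(484,192),.101),
   ("bigtape",None,0)]:
    if u: print(n,ray(T,full(u,(260,190)),z).round(4))
for n,u,z in [("cb",(357,557),.012),("cr",(583,419),.012),("cl",(66,293),.012),("blkdot",(240,99),.114)]:
    print("side",n,ray(S,full(u,(220,180)),z).round(4))
E
```

```text
c [ 0.5121 -0.1811  0.012 ]
c [ 0.5584 -0.3766  0.012 ]
c [ 0.4445 -0.4047  0.012 ]
c [ 0.3964 -0.2089  0.012 ]
blk [ 0.4667 -0.249   0.114 ]
knob [ 0.4906 -0.3481  0.101 ]
barA [ 0.484  -0.3295  0.101 ]
barB [ 0.499  -0.3711  0.101 ]
side cb [ 0.4438 -0.4048  0.012 ]
side cr [ 0.5562 -0.3778  0.012 ]
side cl [ 0.3945 -0.2106  0.012 ]
side blkdot [ 0.4666 -0.2465  0.114 ]
```

```bash
cat >> h.py <<'E'
C=np.array([.4767,-.2934]); YAW=.237
FY=np.array([-np.sin(YAW),np.cos(YAW),0]); FX=np.array([np.cos(YAW),np.sin(YAW),0]); UP=np.array([0,0,1.])
def fx2w(x,y,z): return np.array([C[0],C[1],0])+x*FX+y*FY+z*UP
def goal(pos,zt,tilt=0):
    """delta in tool axes to pos with tool z along zt (horizontal), y down"""
    from plant import monitor
    s=monitor.read_state(); A=R.from_rotvec(s["orientation"])
    y=-UP; z=zt/np.linalg.norm(zt); x=np.cross(y,z)
    G=R.from_matrix(np.column_stack([x,y,z]))
    print("t",s["t"],"pos",s["tool_pos"].round(4),"q",s["q"].round(2),"F",s["force"].round(1),"open",round(s["opening"],4))
    print("shift mm",(A.inv().apply(pos-s["tool_pos"])*1000).round(1),"turn",(A.inv()*G).as_rotvec().round(3))
    print("shift mm in goal axes",(G.inv().apply(pos-s["tool_pos"])*1000).round(1))
E
python3 - <<'E'
from h import *
from plant import monitor
print(R.from_rotvec(monitor.read_state()["orientation"]).as_matrix().round(3))
a=YAW+.11; zt=np.array([np.cos(a),np.sin(a),0])
k=fx2w(0,-.06,.084); print(k, fx2w(0,.045,.114))
goal(k+[0,0,.1],zt); goal(k+[0,0,.1],-zt)
goal(fx2w(0,.045,.2),FY); 
E
```

```text
[[ 0.912 -0.     0.409]
 [-0.409 -0.001  0.912]
 [-0.    -1.    -0.001]]
[ 0.49078725 -0.3517228   0.084     ] [ 0.46613456 -0.2496579   0.114     ]
t 0.25 pos [0.2455 0.5472 0.2261] q [ 1.06  0.13  1.49  0.    1.52 -0.09] F [0.3 0.3 0.6] open 0.0931
shift mm [ 591.8   42.7 -719.7] turn [0.001 0.802 0.   ]
shift mm in goal axes [928.8  42.1 -75. ]
t 0.25 pos [0.2455 0.5472 0.2261] q [ 1.06  0.13  1.49  0.    1.52 -0.09] F [0.3 0.3 0.6] open 0.0931
shift mm [ 591.8   42.7 -719.7] turn [ 0.00e+00 -2.34e+00 -1.00e-03]
shift mm in goal axes [-928.8   42.1   75. ]
t 0.25 pos [0.2455 0.5472 0.2261] q [ 1.06  0.13  1.49  0.    1.52 -0.09] F [0.3 0.3 0.6] open 0.0931
shift mm [ 527.5   26.7 -636.7] turn [ 0.001 -0.659 -0.   ]
shift mm in goal axes [  27.4   26.1 -826.4]
```

Both views agree to within about 2 mm. The plate measures 201×118 mm against the nominal 205×120, and the block dot matches its predicted position. Travelling over now, slightly raised.

```bash
python3 -m inch '[[[37,-6,-45,0,0,0],[37,-6,-45,0,0,0],[37,-6,-45,0,0,0],[37,-6,-45,0,0,0],[37,0,-45,0,0,0],[37,0,-45,0,0,0],[37,0,-45,0,0,0],[37,0,-45,0,0,0]]]' 50; python3 -m inch '[[[37,0,-45,0,0,0],[37,0,-45,0,0,0],[37,0,-45,0,0,0],[37,0,-45,0,0,0],[37,0,-45,0,0,0],[37,0,-45,0,0,0],[37,0,-45,0,0,0],[37,0,-45,0,0,0]]]'
python3 -m inch '[[[0,0,0,0,0.18,0],[0,0,0,0,0.18,0],[0,0,0,0,0.18,0],[0,0,0,0,0.18,0],[0,0,0,0,0.18,0],[0,0,0,0,0.18,0],[0,0,0,0,0.18,0],[0,0,0,0,0.18,0]]]';python3 -m inch '[[[0,0,0,0,0.18,0],[0,0,0,0,0.18,0],[0,0,0,0,0.18,0],[0,0,0,0,0.18,0],[0,0,0,0,0.18,0],[0,0,0,0,0.18,0],[0,0,0,0,0.18,0],[0,0,0,0,0.18,0]]]'
python3 - <<'E'
from h import *
a=YAW+.11; zt=np.array([np.cos(a),np.sin(a),0])
goal(fx2w(0,-.06,.184),-zt)
from plant import optics
cv2.imwrite("pics/top1.png",cv2.resize(optics.read_camera("top")["image"][150:320,220:420],None,fx=3.5,fy=3.5))
E
```

```text
t: 1.25
tool_pos: [0.3684, 0.096, 0.2509]
orientation: [-1.545, 0.33, -0.331]
force: [1.4, -0.1, 0.3]
opening: 0.0503
t: 2.25
tool_pos: [0.4912, -0.3538, 0.2505]
orientation: [-1.545, 0.331, -0.331]
force: [1.2, 1.0, 1.1]
opening: 0.0498
t: 3.25
tool_pos: [0.4909, -0.3518, 0.2504]
orientation: [-1.054, 1.425, -1.424]
force: [-0.2, -0.1, -0.7]
opening: 0.05
t: 4.25
tool_pos: [0.4909, -0.3518, 0.2505]
orientation: [-0.177, -2.135, 2.134]
force: [-0.4, -0.7, -0.2]
opening: 0.0498
t 4.25 pos [ 0.4909 -0.3518  0.2505] q [-0.71  0.13  1.44 -0.    1.57  1.03] F [-0.4 -0.7 -0.2] open 0.0498
shift mm [ 0.1 66.5 -0. ] turn [-0.     1.058  0.   ]
shift mm in goal axes [ 0.1 66.5  0.1]
```

View pics/top1.png

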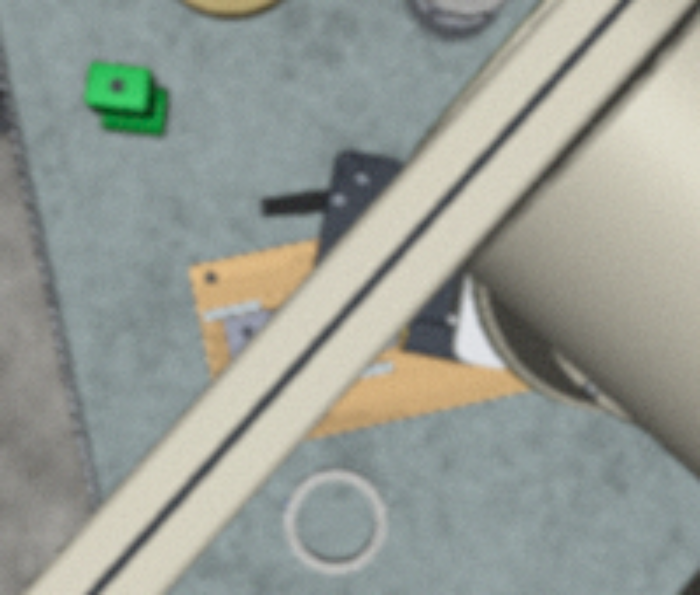

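The arm hides the fixture from the top camera, so I'll finish the turn, descend to hover height and check with the side and wrist cameras.

```bash
python3 -m inch '[[[0,0,0,0,0.176,0],[0,0,0,0,0.176,0],[0,0,0,0,0.176,0],[0,0,0,0,0.176,0],[0,0,0,0,0.176,0],[0,0,0,0,0.176,0],[0,45,0,0,0,0],[0,45,0,0,0,0]]]'
python3 - <<'E'
from h import *
a=YAW+.11; zt=np.array([np.cos(a),np.sin(a),0])
goal(fx2w(0,-.06,.084),-zt)
from plant import optics
cv2.imwrite("pics/w2.png",optics.read_camera("wrist")["image"])
cv2.imwrite("pics/s2.png",cv2.resize(optics.read_camera("side")["image"][160:310,220:370],None,fx=4,fy=4))
E
```

```text
t: 5.3
tool_pos: [0.4914, -0.3522, 0.1603]
orientation: [-1.02, -1.468, 1.468]
force: [0.1, -0.7, -0.8]
opening: 0.0497
t 5.3 pos [ 0.4914 -0.3522  0.1603] q [-0.71  0.18  1.56 -0.    1.4   2.08] F [ 0.1 -0.7 -0.8] open 0.0497
shift mm [ 0.8 76.3  0.5] turn [ 0.001  0.011 -0.002]
shift mm in goal axes [ 0.6 76.3  0.4]
```

View pics/w2.png

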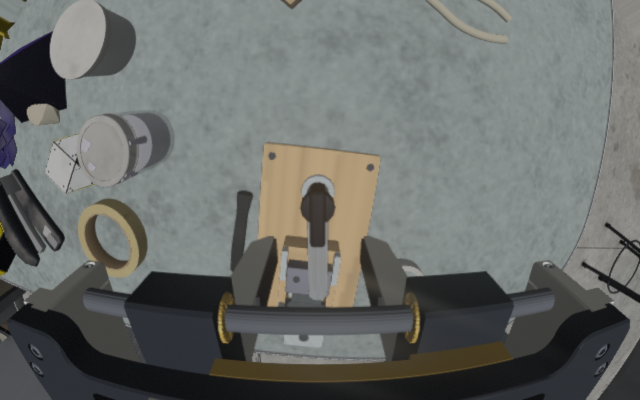

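View pics/s2.png

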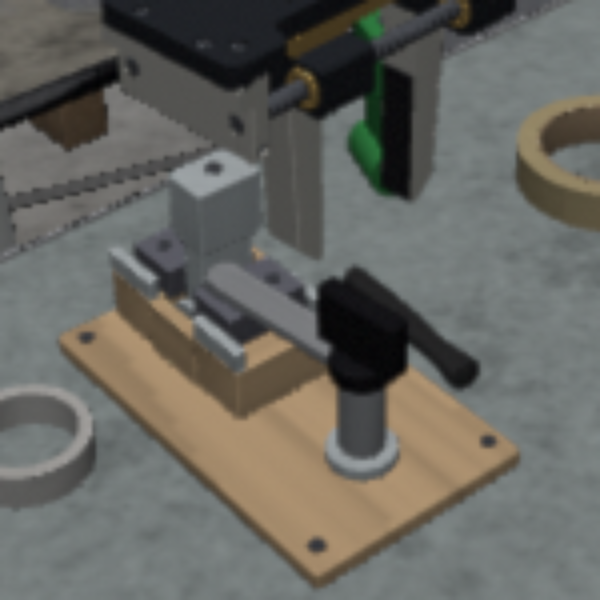

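The wrist view shows the bar and tongue running straight down the picture at about x=317, centred between the jaws (fingers near 262 and 375) and aligned with the pads. Descending and gripping.

```bash
python3 -m inch '[[[0,38,0,0,0,0],[0,38,0,0,0,0],[0,0,0,0,0,0]]]' 50; python3 -m inch '[[[0,0,0,0,0,0],[0,0,0,0,0,0],[0,0,0,0,0,0],[0,0,0,0,0,0]]]' 0 20
python3 - <<'E'
from h import *
from plant import optics
cv2.imwrite("pics/s3.png",cv2.resize(optics.read_camera("side")["image"][160:310,220:370],None,fx=4,fy=4))
E
```

```text
t: 5.78
tool_pos: [0.4895, -0.3506, 0.083]
orientation: [-1.014, -1.466, 1.465]
force: [0.2, -0.0, 0.1]
opening: 0.05
t: 6.28
tool_pos: [0.4913, -0.3521, 0.0854]
orientation: [-1.021, -1.466, 1.466]
force: [0.7, 0.3, -0.1]
opening: 0.0148
```

View pics/s3.png

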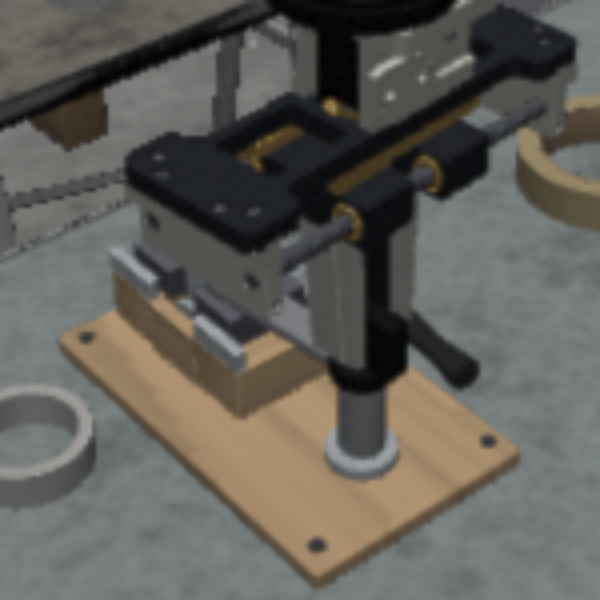

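The fingers straddle the bar. Turning anticlockwise, which is negative about tool y since it points down.

```bash
python3 -m inch '[[[0,0,0,0,0,0],[0,0,0,0,-0.1,0],[0,0,0,0,-0.18,0],[0,0,0,0,-0.18,0],[0,0,0,0,-0.18,0],[0,0,0,0,-0.18,0]]]'; python3 -m inch '[[[0,0,0,0,-0.18,0],[0,0,0,0,-0.18,0],[0,0,0,0,-0.12,0],[0,0,0,0,0,0]]]'
python3 - <<'E'
from h import *
from plant import optics, monitor
s=monitor.read_state();print(s["wrist_torque"],s["q"]); M=R.from_rotvec(s["orientation"]).as_matrix()
print("clamp est", np.arctan2(M[1,2],M[0,2])+np.pi-YAW)
cv2.imwrite("pics/s4.png",cv2.resize(optics.read_camera("side")["image"][160:310,220:370],None,fx=4,fy=4))
E
```

```text
t: 7.08
tool_pos: [0.493, -0.351, 0.0854]
orientation: [-0.4, -2.01, 2.008]
force: [9.1, 4.8, 0.5]
opening: 0.0122
t: 7.58
tool_pos: [0.4931, -0.3505, 0.0854]
orientation: [-0.09, 2.177, -2.174]
force: [7.4, 7.4, 2.0]
opening: 0.0117
[ 1.12596847 -1.13064672 -0.36005616] [-0.70477072  0.24876274  1.61920315  0.00360579  1.27174093  0.77881149]
clamp est 1.419953404053531
```

View pics/s4.png

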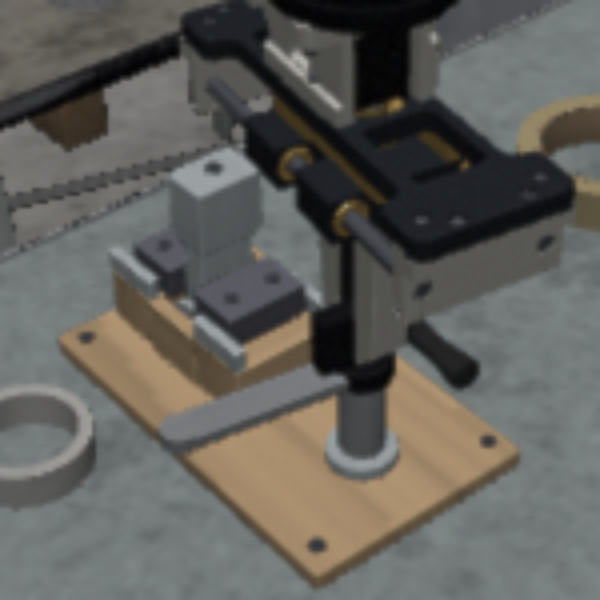

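The tongue now lies across the front, clear of the block. The tool heading gives clamp ≈1.42 with a reaction moment, so it is at the stop. Releasing and rising.

```bash
python3 -m inch '[[[0,0,0,0,0,0],[0,0,0,0,0,0],[0,0,0,0,0,0],[0,-45,0,0,0,0],[0,-45,0,0,0,0],[0,0,0,0,0,0]]]' 50
python3 - <<'E'
from h import *
from plant import optics, monitor
goal(np.array([.467,-.2485,.175]),-FY)
cv2.imwrite("pics/s5.png",cv2.resize(optics.read_camera("side")["image"][160:310,220:370],None,fx=4,fy=4))
E
```

```text
t: 8.38
tool_pos: [0.4931, -0.354, 0.18]
orientation: [-0.084, 2.169, -2.182]
force: [0.4, -0.1, 0.2]
opening: 0.0499
t 8.375 pos [ 0.4931 -0.354   0.18  ] q [-0.71  0.17  1.53 -0.    1.43  0.78] F [ 0.4 -0.1  0.2] open 0.0499
shift mm [  17.2    4.2 -107.3] turn [-0.007 -0.154 -0.005]
shift mm in goal axes [   0.6    5.  -108.6]
```

View pics/s5.png

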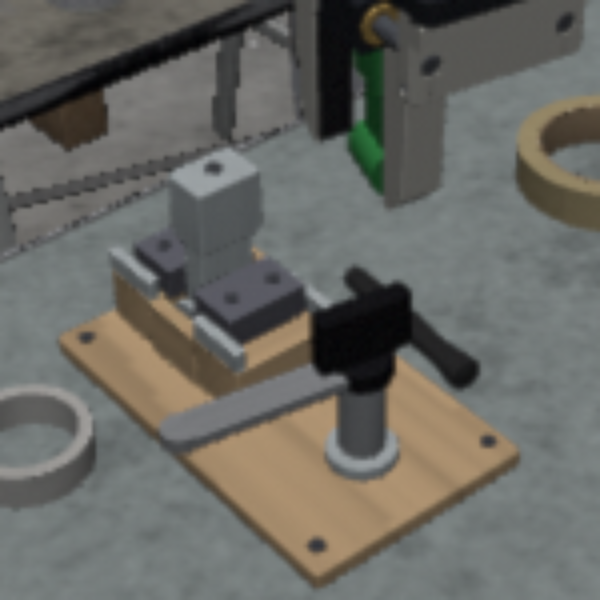

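The knob stayed at its stop. Next: turn to the block's heading and move over it.

```bash
python3 -m inch '[[[0,0,0,-0.007,-0.154,-0.005],[0,0,-54,0,0,0],[0,0,-54,0,0,0],[0,0,0,0,0,0],[0,0,0,0,0,0]]]'
python3 - <<'E'
from h import *
from plant import optics, monitor
goal(np.array([.467,-.2485,.093]),-FY)
cv2.imwrite("pics/s6.png",cv2.resize(optics.read_camera("side")["image"][160:310,220:370],None,fx=4,fy=4))
w=optics.read_camera("wrist")["image"];cv2.imwrite("pics/w6.png",w)
t=optics.read_camera("top")["image"];cv2.imwrite("pics/t6.png",cv2.resize(t[190:320,260:400],None,fx=4.5,fy=4.5))
E
```

```text
t: 9.05
tool_pos: [0.4652, -0.2469, 0.1745]
orientation: [-0.258, 2.105, -2.09]
force: [0.3, -0.7, 0.1]
opening: 0.0499
t 9.05 pos [ 0.4652 -0.2469  0.1745] q [-0.59 -0.03  1.75  0.    1.43  0.75] F [ 0.3 -0.7  0.1] open 0.0499
shift mm [-1.8 81.5  2.7] turn [0.008 0.001 0.005]
shift mm in goal axes [-1.4 81.5  2. ]
```

View pics/s6.png

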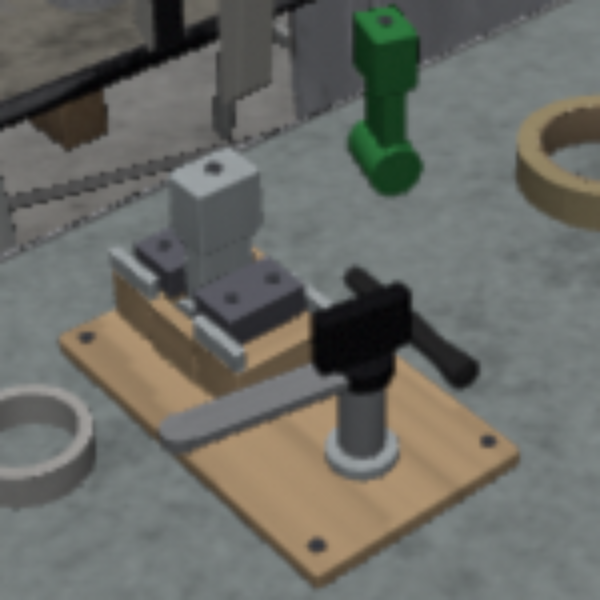

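View pics/w6.png

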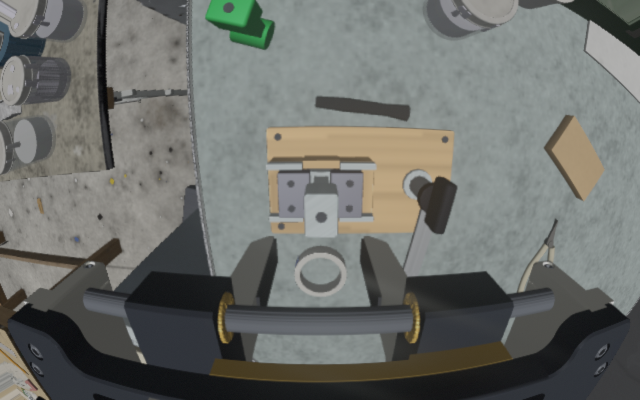

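In the wrist view the block's handle dot is at (320,216), centred between the fingers (about 262 and 375), and the fixture is square to the picture. Descending and gripping a little above the handle's centre so that the tips clear the cheeks while rocking.

```bash
python3 -m inch '[[[-1,40,1,0.008,0,0.005],[0,41,1,0,0,0],[0,0,0,0,0,0]]]' 50; python3 -m inch '[[[0,0,0,0,0,0],[0,0,0,0,0,0],[0,0,0,0,0,0],[0,0,0,0,0,0]]]' 0 50
python3 - <<'E'
from h import *
from plant import optics, monitor
goal(np.array([.467,-.2485,.093]),-FY)
cv2.imwrite("pics/s7.png",cv2.resize(optics.read_camera("side")["image"][160:310,220:370],None,fx=4,fy=4))
E
```

```text
t: 9.57
tool_pos: [0.4641, -0.2475, 0.0908]
orientation: [-0.255, 2.102, -2.094]
force: [0.7, -0.1, -0.5]
opening: 0.0501
t: 10.07
tool_pos: [0.4678, -0.249, 0.0962]
orientation: [-0.247, 2.091, -2.096]
force: [-0.3, 0.8, 5.9]
opening: 0.0256
t 10.075 pos [ 0.4678 -0.249   0.0962] q [-0.59  0.04  1.83  0.    1.27  0.75] F [-0.3  0.8  5.9] open 0.0256
shift mm [ 0.7  3.2 -0.7] turn [-0.003  0.001 -0.003]
shift mm in goal axes [ 0.7  3.2 -0.6]
```

View pics/s7.png

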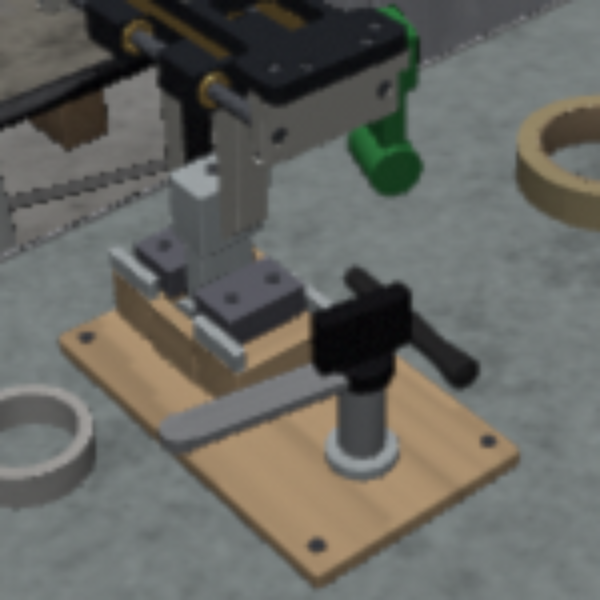

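Gripped: 25.6 mm opening, matching the 26 mm handle. Rocking towards the knob (tool +z, negative turn about x), on an arc about an axis about 65–68 mm below the TCP.

```bash
python3 -m inch '[[[0,0.3,6.6,-0.1,0,0],[0,0.3,6.6,-0.1,0,0],[0,0,0,0,0,0]]]';  python3 -m inch '[[[0,0.3,6.6,-0.1,0,0],[0,0.3,6.6,-0.1,0,0],[0,0,0,0,0,0],[0,0,0,0,0,0]]]' 
python3 - <<'E'
from h import *
from plant import optics, monitor
s=monitor.read_state(); M=R.from_rotvec(s["orientation"]).as_matrix(); print("tilt",np.arcsin(M[:,1]@FY),s["wrist_torque"])
cv2.imwrite("pics/s8.png",cv2.resize(optics.read_camera("side")["image"][160:310,220:370],None,fx=4,fy=4))
E
```

```text
t: 10.5
tool_pos: [0.4708, -0.2613, 0.0946]
orientation: [-0.272, 2.309, -1.881]
force: [0.5, 6.5, 11.3]
opening: 0.0256
t: 11.0
tool_pos: [0.4732, -0.2731, 0.0905]
orientation: [-0.297, 2.497, -1.653]
force: [-1.5, 2.8, 8.4]
opening: 0.0258
tilt 0.4010134375595836 [ 1.26658089  0.47388257 -0.01783939]
```

View pics/s8.png

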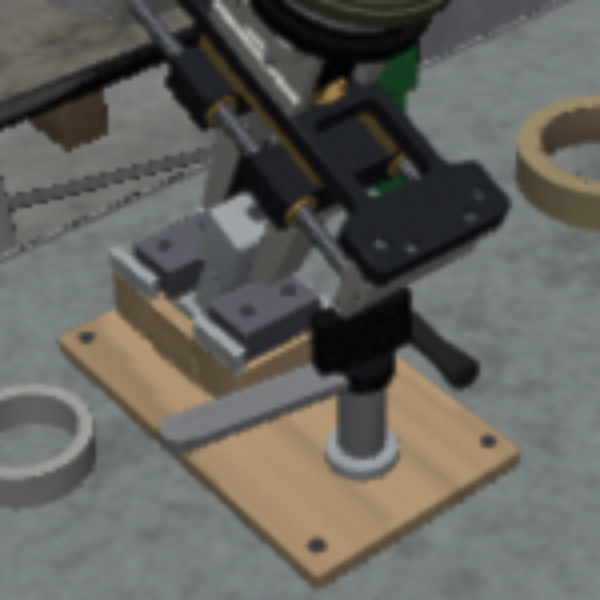

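The near cheek has moved back and tool tilt is 0.40 rad. A touch more, then rock the other way.

```bash
python3 -m inch '[[[0,0.1,2,-0.03,0,0],[0,0,0,0,0,0],[0,0.3,-6.6,0.1,0,0],[0,0.3,-6.6,0.1,0,0],[0,0.3,-6.6,0.1,0,0],[0,0.3,-6.6,0.1,0,0],[0,0.1,-2,0.03,0,0],[0,0,0,0,0,0]]]';  python3 -m inch '[[[0,0.3,-6.6,0.1,0,0],[0,0.3,-6.6,0.1,0,0],[0,0.3,-6.6,0.1,0,0],[0,0,0,0,0,0]]]'; python3 -m inch '[[[0,0.3,-6.6,0.1,0,0],[0,0.1,-2,0.03,0,0],[0,0,0,0,0,0],[0,0,0,0,0,0]]]'
python3 - <<'E'
from h import *
from plant import optics, monitor
s=monitor.read_state(); M=R.from_rotvec(s["orientation"]).as_matrix(); print("tilt",np.arcsin(M[:,1]@FY),s["wrist_torque"],s["q"])
cv2.imwrite("pics/s9.png",cv2.resize(optics.read_camera("side")["image"][160:310,220:370],None,fx=4,fy=4))
E
```

```text
t: 12.05
tool_pos: [0.4674, -0.2476, 0.0958]
orientation: [-0.25, 2.092, -2.095]
force: [-1.2, 4.2, 8.3]
opening: 0.026
t: 12.55
tool_pos: [0.4631, -0.2296, 0.0928]
orientation: [-0.208, 1.738, -2.37]
force: [1.5, -6.0, 1.3]
opening: 0.0257
t: 13.05
tool_pos: [0.4613, -0.2224, 0.0898]
orientation: [-0.187, 1.581, -2.471]
force: [1.4, -3.5, 3.8]
opening: 0.0255
tilt -0.4326357342298193 [-0.76927567 -0.15695014  0.08730828] [-0.28753128 -0.18362864  2.12089455 -0.43844018  1.02033826  1.24276085]
```

View pics/s9.png

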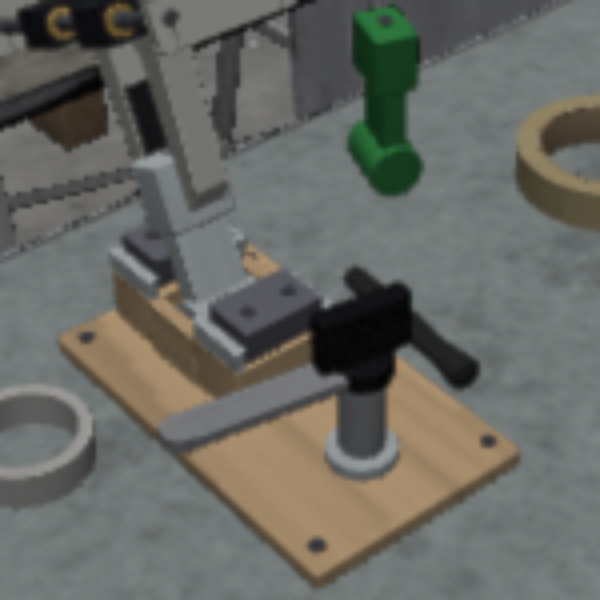

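Both cheeks are now visibly back. Returning upright.

```bash
python3 -m inch '[[[0,0.3,6.6,-0.1,0,0],[0,0.3,6.6,-0.1,0,0],[0,0.3,6.6,-0.1,0,0],[0,0.3,6.6,-0.1,0,0],[0,0.1,2,-0.03,0,0],[0,0,0,0,0,0]]]'
python3 -m inch '[[[0,-8,0,0,0,0],[0,-8,0,0,0,0],[0,-4,0,0,0,0],[0,0,0,0,0,0]]]'
python3 - <<'E'
from h import *
from plant import optics, monitor
goal(np.array([.4665,-.249,.16]),-FY)
cv2.imwrite("pics/s10.png",cv2.resize(optics.read_camera("side")["image"][160:310,220:370],None,fx=4,fy=4))
E
```

```text
t: 13.85
tool_pos: [0.4677, -0.2494, 0.0957]
orientation: [-0.246, 2.094, -2.097]
force: [1.0, 0.3, 9.9]
opening: 0.0255
t: 14.35
tool_pos: [0.4669, -0.2483, 0.1149]
orientation: [-0.249, 2.094, -2.096]
force: [0.0, -0.1, -0.6]
opening: 0.0262
t 14.35 pos [ 0.4669 -0.2483  0.1149] q [-0.59  0.02  1.81 -0.    1.31  0.75] F [ 0.  -0.1 -0.6] open 0.0262
shift mm [  0.5 -45.1   0.6] turn [-0.001  0.001 -0.001]
shift mm in goal axes [  0.5 -45.1   0.6]
```

View pics/s10.png

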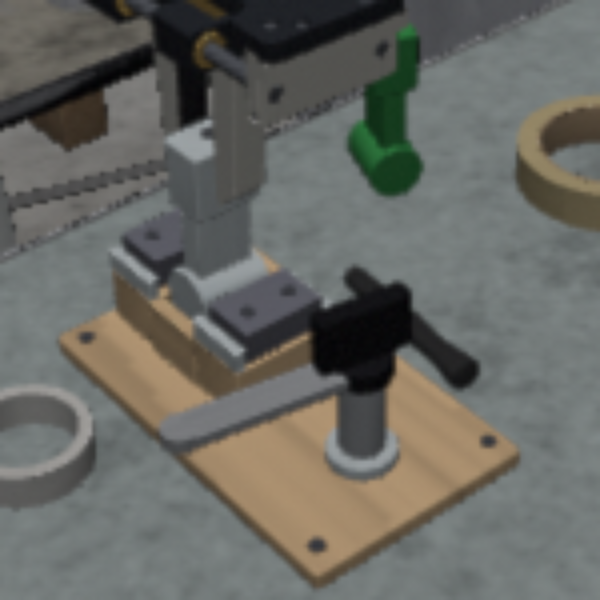

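The foot is rising between the cheeks with no resistance. Lifting on to about 25 mm clear.

```bash
python3 -m inch '[[[0,-9,0,0,0,0],[0,-9,0,0,0,0],[0,-9,0,0,0,0],[0,0,0,0,0,0]]]'
python3 -m inch '[[[0,-9,0,0,0,0],[0,-9,0,0,0,0],[0,-8,0,0,0,0],[0,0,0,0,0,0],[0,0,0,0,0,0],[0,0,0,0,0,0]]]'
python3 - <<'E'
from h import *
from plant import optics, monitor
goal(np.array([.4665,-.249,.168]),-FY)
cv2.imwrite("pics/s11.png",cv2.resize(optics.read_camera("side")["image"][140:290,210:360],None,fx=4,fy=4))
cv2.imwrite("pics/t11.png",optics.read_camera("top")["image"])
E
```

```text
t: 14.9
tool_pos: [0.4675, -0.2488, 0.143]
orientation: [-0.248, 2.092, -2.096]
force: [-0.1, -0.4, -0.6]
opening: 0.0258
t: 15.65
tool_pos: [0.4665, -0.2482, 0.1672]
orientation: [-0.25, 2.095, -2.095]
force: [0.1, 0.3, -1.2]
opening: 0.0257
t 15.65 pos [ 0.4665 -0.2482  0.1672] q [-0.59 -0.03  1.76 -0.    1.41  0.75] F [ 0.1  0.3 -1.2] open 0.0257
shift mm [ 0.2 -0.8  0.8] turn [-0.     0.001 -0.   ]
shift mm in goal axes [ 0.2 -0.8  0.8]
```

View pics/s11.png

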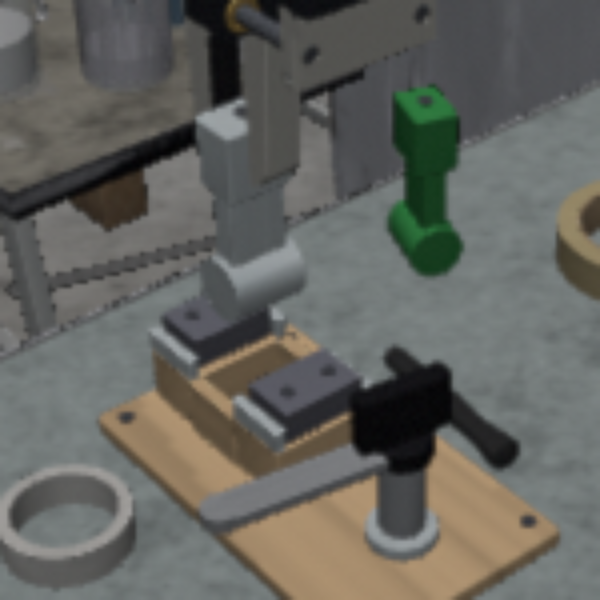

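View pics/t11.png

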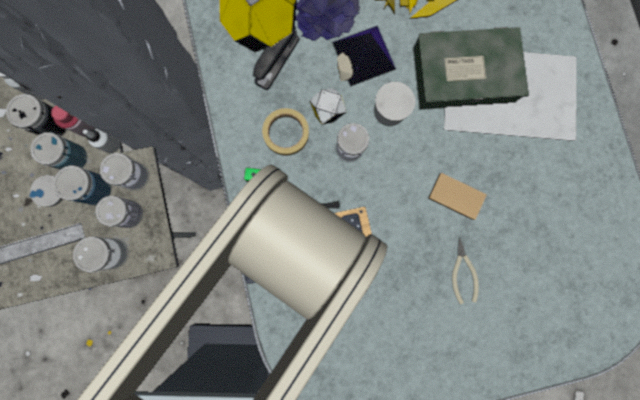

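The block hangs upright above the open slot, both cheeks are back and the knob is at its stop. Quick height check from the pictures.

```bash
python3 - <<'E'
from h import *
from plant import optics, monitor
S=optics.read_camera("side")
b=np.array([.4665,-.2485,0])
# foot near end (-FX): bottom of circle, and far end bottom
for z in (.075,.0835,.092):
    print(z,((proj(S,[b-.019*FX+[0,0,z], b+.019*FX+[0,0,z],b+[0,0,z+.102]])-[210,140]+.5)*4).round(0).tolist())
s=monitor.read_state();print(s["t"],s["tool_pos"],np.abs(s["dq"]).max(),s["force"])
E
```

```text
0.075 [[226.0, 335.0], [292.0, 305.0], [248.0, 131.0]]
0.0835 [[225.0, 321.0], [291.0, 290.0], [247.0, 114.0]]
0.092 [[224.0, 306.0], [291.0, 275.0], [246.0, 97.0]]
15.8 [ 0.46652807 -0.24819818  0.16726554] 0.0028969737723649907 [-0.40070767 -0.34256203 -1.9381722 ]
```

The picture puts the foot at about 84–89 mm, inside the 62–125 mm band. Handing in.

```bash
python3 -c "
from plant import robot,monitor
robot.close_job(); s=monitor.read_state(); print(s['t'],s['opening'],s['tool_pos'])"
```

```text
the job is handed in; nothing more can be done
the job is handed in; nothing more can be done
```

The job is handed in at about 15.8 s, with the block held free and upright over its slot. I have no verdict from the judge.

- **Knob:** I turned it anticlockwise to its stop. The tool heading gave about 1.42 rad with a reaction moment, and later pictures show the tongue still clear.
- **Rocking:** I gripped the block across its handle and rocked it about 0.43 rad each way. Both cheeks had visibly moved back, but I did not measure their travel.
- **Lift:** It came out with almost no resistance. The last readings were a 25.7 mm opening, joint speeds near zero and only a small downward force, as from the block's weight.
- **Position:** The foot is within a few millimetres of the slot's middle, about 84 mm above the table by the arm's reading and about 88–89 mm by the side picture. The two differ by 5 mm, but both are inside the 62–125 mm band.
- **Bystanders:** Both tape rolls and the burnisher look unmoved in the pictures up to the end, though the arm partly hides them. I never worked near the paint jar and did not measure it.

My own read of the state after handing in was refused, so there are no numbers from the final second.

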